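# One turn of the screw press

## Robot

A 7-joint arm with a two-finger parallel gripper is mounted at the origin on the work surface. World frame = base frame: x ahead of the robot, y to its left, z up, the work surface at z = 0. Lengths are in m, angles in rad, forces in N, time in s.
With the tool pointing down it reaches from about 0.4 to 0.85 m from the base axis. Payload 10.4 kg.
Tool frame: the origin (TCP) lies on the centre line of the jaws, within the pads' length; the fingertips stand r.tip_extent ahead of it and the grasp point (between the pads) lies 3 mm ahead of it (r.tip_extent is the distance from the TCP to the fingertips, in m); z points along the fingers, y is the direction in which the jaws open and shut (so a half turn about z gives the same grasp; the last joint's range is limited). The gripper opens to 87 mm and grips with 3 to 60 N. Pads are 19 mm wide; open, the fingers measure 117 mm over their backs; the gripper's body (75 mm by 190 mm) begins 51 mm behind the grasp point.
Start: joints at [1.086, 0.332, -0.065, 1.46, 0.022, 1.35, -0.088], TCP at [0.278, -0.56, 0.245] pointing down, gripper open.
Joint ranges: [-2.6, 2.6], [-0.5, 2.12], [-1.47, 1.34], [0.16, 2.42], [-1.27, 4.41], [0.06, 2.06], [-2.6, 2.6]. Speed limits (rad/s): [2.22, 2.22, 2.79, 2.79, 3.14, 3.14, 3.14].

## Interface

Orientations are given as a unit quaternion [x, y, z, w].
In Python, from bench import r gives the robot as it stands. The module is installed in compiled form; this text tells all that it offers.
- The arm moves only by the shell command python3 -m jog 'ROWS' [FORCE]. ROWS is JSON, a list of rows, each a list of 5 numbers: the shift along the tool's x, y, z in cm, then the turn about the tool's z in rad, then the closure, from 0 (fully open) to 1 (shut). A call has exactly 10 rows; each row shifts and turns the pose as measured when the row begins, along the tool's axes as they then stand; what a row does not reach is not made up. A row lasts 1/10 s, in which the tool goes at most 50 mm and 8.59 degrees, less where a joint would pass 70% of its speed; a pose out of reach is approached as far as the arm can. A call with a gripper value outside its range is refused whole. The fingers move at their own pace and stop on an object; FORCE is the grip in N (left out, the last holds). Time passes only in rows, so rows that do not move let the fingers close, or fill a call up. It gives the time, the measured TCP pose, the force and the opening at its end, in the units of the state.
- r.read_state(): the state, without advancing time (a new reading comes with each control period).
- r.camera(name): name is "scene" or "top" or "wrist"; returns a dict with "pixels" (480x640x3 uint8, red, green, blue), "fx", "fy", "cx", "cy" (pixels), "camera_from_world" (4x4, takes a point from world to camera coordinates). Camera axes: x right, y up, looking along -z (the intrinsics and any distortion apply to the point x, -y, -z); pixel columns grow to the right and rows downward; lengths in m; the calibration is good to about 2 mm. A picture is of the moment at which its call begins. There is no depth.
- r.close_job(): hands the job in, once; it reports no verdict.
The state is a dict: "time": time; "joint_positions": joint angles; "joint_vel": joint speeds; "joint_torque": joint torques, N m; "ee_pos": TCP position; "eef_rot": TCP orientation; "ft_force": force on the tool from outside, world axes, zero at the start; "torque": the same for the moment, N m; "width": finger opening in m.
Only numpy, scipy, OpenCV 4.12 (cv2) and the standard library are available. Lean on these libraries where they do the work, as an engineer would, in place of code of your own. Each camera call takes 0.05 s, during which the arm holds its last target. There are 200 camera calls.

## Task

Lower the dishing punch of the green bench press by one thread: push the hand wheel round by its upright yellow handle, clockwise as seen from above, through exactly one full turn, so that the handle ends where it began. Only push the handle, with the fingers: do not grip it or force it. Leave everything else in its place, neither lifted nor shifted, and finish clear of the wheel.

Things in the scene. Friction and masses are not known exactly. Their poses are not given: they have to be found in the camera images.
- wheel (a joint): Angle (rad) of the dark steel hand wheel lying level on top of the green press. It grows clockwise seen from above; one turn is 6.283; it starts between 0 and 5. Hard stops at -0.8 and 13.4. A drag of 0.22 N m (3 N at the handle; 0.06 N m more per rad/s) holds it wherever it is left: no coasting, no springing back. Each turn lowers the punch 6 mm; it never reaches the work.
- wheel_hub (a point): Centre of the wheel, on its vertical axis, at the height of the top of the rim (224 mm above the table). The rim is a round bar 14 mm thick on a circle of 85 mm radius; three spokes, 12 mm thick; the hub, 38 mm across, stands 3 mm above the rim's top. Nothing else on the press is higher than the rim. The point's axes turn with the wheel.
- handle_top (a point): Top centre of the yellow handle, an upright round peg of 20 mm diameter on one spoke, 75 mm from the wheel's axis. It stands clear of the rim by 50 mm: from 224 to 274 mm above the table; the lowest bit is a steel collar of 24 mm diameter, up to 225 mm.
- handle: The handle itself; its origin lies on its axis, 57 mm below its top. It goes round with the wheel, and spins loosely on its own pin, as crank handles do.
- press: Green screw press bolted to the bench, 200 x 240 mm base 30 mm thick with two columns and a crosshead 240 x 65 mm; origin under the centre of its base, on the wheel's axis; y along the crosshead. It is turned up to 0.5 rad about the vertical. It does not move.
- cap: Bystander: small dished aluminium cap, 84 mm across, 14 mm high, lying loose on the die under the punch. Origin under its centre.
- marker: Bystander: white marker pen with a black cap, 120 mm long, 12 mm thick, lying loose on the press's base at its -x side. Origin under its middle; long axis y.
- mallet: Bystander: mallet with a white head (68 mm diameter, 110 mm long) and wooden shaft, lying on the bench to the left; 300 mm long. Origin under the shaft, 110 mm from the head's centre; shaft along x.
- hammer: Bystander: hammer lying on the bench to the right. Origin under its middle; handle along x.
- heel_dolly: Bystander: stepped steel dolly block, 55 x 85 x 59 mm. Origin under its centre.
- rail_dolly: Bystander: rail-shaped steel dolly with a red waist, 60 x 85 x 56 mm. Origin under its centre.
- oil_bottle: Bystander: amber bottle with a red cap, 56 mm diameter, 130 mm tall, standing. Origin under its centre.

How it is judged:
On the way, in this order (a step that is already met when the one before it is completed fails the run):
1. the handle has been pushed by the fingers round to the far side of the wheel from its start (distance of handle_top from where it was at the start of the episode above 0.12 m and contact force between the fingers and handle above 0.3 N), for 0.05 s.
2. the wheel has come round one full turn clockwise (distance of handle_top from where it was at the start of the episode below 0.015 m and value of joint wheel between 5.7 and 11.9 rad), for 0.1 s.
At the end, for the whole second after the job is handed in: The wheel has made one whole turn clockwise, its handle within 15 mm (about 11 degrees) of where it began, and is at rest; every bystander is within 20 mm of where it was (all of step 2 and velocity of joint wheel between -0.05 and 0.05 rad/s and distance of each of cap, marker, mallet, hammer, heel_dolly, rail_dolly, oil_bottle from where it was at the start of the episode below 0.02 m); the robot touches nothing.
It fails at once if the handle is gripped or forced (over 30 N between the fingers and the handle) (contact force between the fingers and handle above 30 N).
It fails at once if a bystander is lifted or shifted (distance of any of cap, marker, mallet, hammer, heel_dolly, rail_dolly, oil_bottle from where it was at the start of the episode above 0.02 m).
It also fails if it takes over 58 s, if anything falls off the work surface, if the arm or the gripper's body presses on something with over 40 N, if the wrist force passes 120 N, or if a joint passes its speed limit or range.

## Working session

There is one attempt and no reset: what is moved stays moved. The work goes in short steps, Python scripts to look and compute and a shell command to move; the robot and the scene stay as the last step left them, time stands still between calls to the robot, and variables do not carry over. Pictures are saved under pics/ and viewed, about 8 in all and at most 12, crops included, and the job is handed in when it is done.

```bash
mkdir -p pics; python3 - <<'E'
from bench import r
import cv2,numpy as np,pickle
s=r.read_state();print(s, r.tip_extent)
d={}
for n in("scene","top"):
    c=r.camera(n);d[n]=c;cv2.imwrite(f"pics/{n}0.png",c["pixels"][:,:,::-1]);print(n,[c[k] for k in("fx","fy","cx","cy")],[k for k in c],c["camera_from_world"].round(3).tolist())
pickle.dump(d,open("d0.pkl","wb"))
E
```

```text
{'time': 0.0, 'joint_positions': array([ 1.08640696,  0.33289849, -0.0647012 ,  1.4609462 ,  0.02161191,
        1.34989531, -0.0884961 ]), 'joint_vel': array([-3.84965508e-04, -1.66850875e-03,  4.16346717e-05, -1.08592325e-03,
        7.68330144e-04, -6.13126356e-04,  8.29783446e-04]), 'joint_torque': array([ 8.13640509e-04, -6.23253751e+01,  2.48411600e-02, -3.89889836e+01,
       -6.13231002e-02,  3.97910562e-02,  1.86364673e-04]), 'ee_pos': array([ 0.27830289, -0.55921854,  0.24373497]), 'eef_rot': array([ 9.73458492e-01,  2.28862485e-01, -2.03829749e-04, -6.96473432e-04]), 'ft_force': array([ 0.90930572, -0.58208667,  0.91125322]), 'torque': array([0.01005172, 0.03852181, 0.01385288]), 'width': 0.08715742100284704} 0.022
scene [605.3072423150603, 605.3072423150603, 314.95159829595707, 233.80761420775087] ['pixels', 'fx', 'fy', 'cx', 'cy', 'camera_from_world'] [[0.472, 0.881, 0.015, -0.239], [-0.633, 0.327, 0.701, 0.188], [0.613, -0.341, 0.713, -1.995], [0.0, 0.0, 0.0, 1.0]]
top [595.8565002741783, 595.8565002741783, 323.50246406425254, 239.33127329381838] ['pixels', 'fx', 'fy', 'cx', 'cy', 'camera_from_world'] [[0.012, -1.0, -0.006, 0.017], [0.987, 0.011, 0.16, -0.522], [-0.16, -0.008, 0.987, -2.003], [0.0, 0.0, 0.0, 1.0]]
```

View pics/scene0.png

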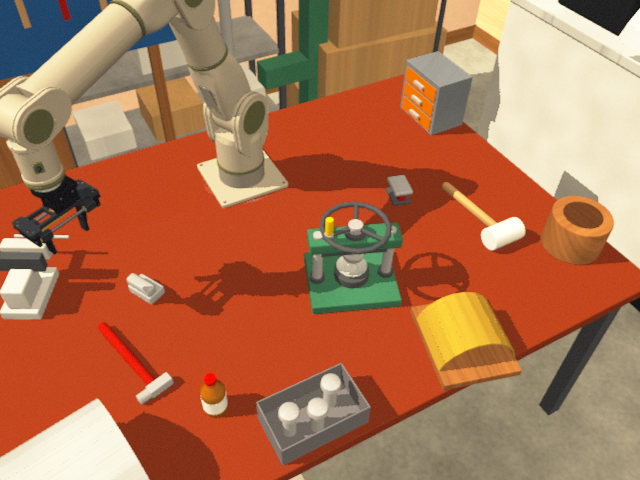

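View pics/top0.png

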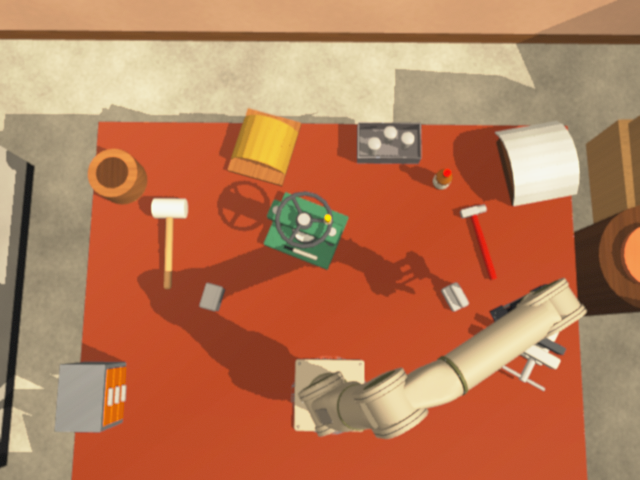

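The scene picture shows the yellow handle at about (329,226) and the hub at (355,227). In the top picture the handle is at (328,218) and the hub at (304,219), so the handle starts on the robot's right (−y) side of the wheel. Next I'll measure both points.

```bash
cat > h.py <<'E'
import numpy as np,cv2
from bench import r
def ray(c,u,v):
    T=c["camera_from_world"];R=T[:3,:3];o=-R.T@T[:3,3]
    d=R.T@np.array([(u-c["cx"])/c["fx"],-(v-c["cy"])/c["fy"],-1.]);return o,d
def onz(c,u,v,z):
    o,d=ray(c,u,v);return o+d*(z-o[2])/d[2]
def proj(c,p):
    q=c["camera_from_world"]@np.append(p,1);return c["cx"]-c["fx"]*q[0]/q[2],c["cy"]+c["fy"]*q[1]/q[2]
def handle(c,hub,z):
    "centroid of yellow near the wheel, on plane z"
    h=cv2.cvtColor(c["pixels"],cv2.COLOR_RGB2HSV)
    m=cv2.inRange(h,(22,150,110),(35,255,255));u,v=proj(c,hub)
    k=np.zeros_like(m);cv2.circle(k,(int(u),int(v)),50,255,-1);m&=k
    M=cv2.moments(m,True)
    if M["m00"]<3:return None,0
    return onz(c,M["m10"]/M["m00"],M["m01"]/M["m00"],z),M["m00"]
E
python3 - <<'E'
import pickle
from h import *
d=pickle.load(open("d0.pkl","rb"))
t=d["top"];hub=onz(t,303.5,219,.227);print("hub top",hub,"scene",onz(d["scene"],355.5,226,.227))
for n in d:
    print(n,handle(d[n],hub,.274 if n=="top" else .25))
# dark rim ellipse in both
for n in d:
    c=d[n];u,v=map(int,proj(c,hub));g=c["pixels"][v-40:v+40,u-45:u+45].max(2)
    print(n,u,v);cv2.imwrite(f"pics/c_{n}.png",cv2.resize(c["pixels"][v-40:v+40,u-45:u+45,::-1],None,fx=6,fy=6,interpolation=cv2.INTER_CUBIC))
a=cv2.imread("pics/c_scene.png");b=cv2.imread("pics/c_top.png");cv2.imwrite("pics/cc.png",cv2.resize(np.hstack([a,b]),(800,356)))
E
```

```text
hub top [0.5552249  0.08532212 0.227     ] scene [0.56032599 0.08191826 0.227     ]
scene (array([0.5488624 , 0.01080492, 0.25      ]), 149.0)
top (array([0.55092049, 0.01102274, 0.274     ]), 45.0)
scene 355 224
top 303 219
```

View pics/cc.png

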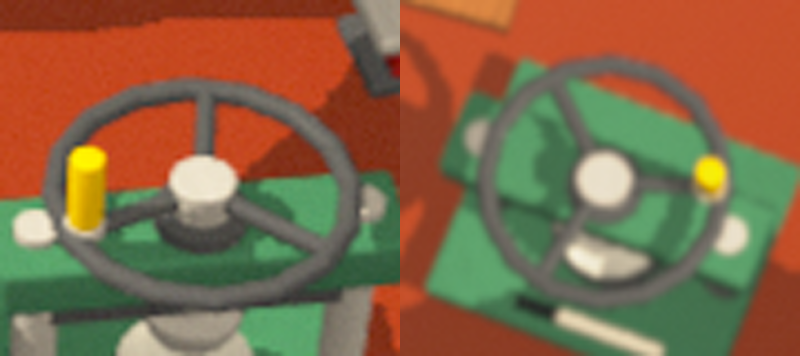

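The left crop shows the scene view and the right crop the top view. The hub is at top (303.9,219.1), the handle is over its spoke, and the cap and marker lie below the wheel. The two views agree: hub ≈ (0.556, 0.085), handle ≈ (0.550, 0.011), a radius of 74.5 mm. The handle goes first toward −x, so I'll come in on its +x side with closed fingers.

```bash
python3 -m jog '[[0,0,-4,0,1],[0,0,-4,0,1],[0,0,-2,0.115,1],[0,0,0,0.115,1],[0,0,0,0.115,1],[0,0,0,0.115,1],[0,0,0,0,1],[0,0,0,0,1],[0,0,0,0,1],[0,0,0,0,1]]' 10
python3 - <<'E'
from bench import r
s=r.read_state();print(s["joint_positions"].round(2),s["width"])
E
```

```text
time: 1.1
ee_pos: [0.2776, -0.558, 0.3434]
eef_rot: [1.0, -0.004, -0.002, -0.004]
ft_force: [0.2, 0.3, 0.0]
width: 0.0149
[ 1.04  0.31 -0.    1.29  0.    1.55 -0.54] 0.01486049385652149
```

```bash
python3 -m jog '[[2.5,-3,0,0,1],[2.5,-3,0,0,1],[2.5,-3,0,0,1],[2.5,-3,0,0,1],[2.5,-3,0,0,1],[2.5,-3,0,0,1],[2.5,-3,0,0,1],[2.5,-3,0,0,1],[2.5,-3,0,0,1],[2.5,-3,0,0,1]]'
python3 - <<'E'
from bench import r
s=r.read_state();print(s["joint_positions"].round(2),s["width"],s["eef_rot"])
E
```

```text
time: 2.1
ee_pos: [0.5321, -0.2536, 0.3429]
eef_rot: [1.0, -0.003, -0.004, -0.003]
ft_force: [0.2, -0.2, -0.1]
width: 0.0003
[ 0.57  0.24 -0.25  1.38  0.06  1.54 -1.25] 0.00028223116906021166 [ 0.99998223 -0.00310411 -0.00375556 -0.00343535]
```

```bash
python3 -m jog '[[0.7,-3.3,0,0,1],[0.7,-3.3,0,0,1],[0.7,-3.3,0,0,1],[0.7,-3.3,0,0,1],[0.7,-3.3,0,0,1],[0.7,-3.3,0,0,1],[0.7,-3.3,0,0,1],[0.7,-3.3,0,0,1],[0,0,0,0,1],[0,0,0,0,1]]'
python3 - <<'E'
from h import *
c=r.camera("scene");cv2.imwrite("pics/s1.png",c["pixels"][80:340,180:500,::-1].repeat(2,0).repeat(2,1))
print(r.read_state()["joint_positions"].round(2))
E
```

```text
time: 3.1
ee_pos: [0.5909, 0.0279, 0.3433]
eef_rot: [1.0, 0.008, -0.004, -0.005]
ft_force: [0.0, -0.3, 0.1]
width: 0.0006
[ 0.23  0.26 -0.43  1.36  0.1   1.55 -1.75]
```

View pics/s1.png

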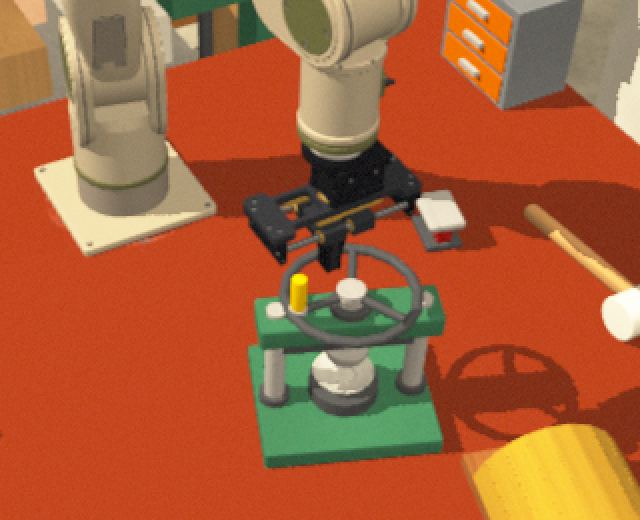

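Closed fingers hang above the +x side of the handle, and nothing is in the way. I'll centre on the handle in y and go down.

```bash
python3 -m jog '[[0,1.6,0,0,1],[0,0,0,0,1],[0,0,2,0,1],[0,0,2,0,1],[0,0,2,0,1],[0,0,1.6,0,1],[0,0,0.6,0,1],[0,0,0,0,1],[0,0,0,0,1],[0,0,0,0,1]]'
```

```text
time: 4.15
ee_pos: [0.5906, 0.0074, 0.261]
eef_rot: [1.0, 0.004, -0.002, -0.005]
ft_force: [0.1, 0.2, 0.4]
width: 0.0004
```

```bash
cat > plan.py <<'E'
import sys
from h import *
from scipy.spatial.transform import Rotation as Ro
hub=np.array([.556,.085]);R=.075;step=float(sys.argv[1]);n=int(sys.argv[2])
s=r.read_state();p=s["ee_pos"];q=p[:2]-hub
th=np.arctan2(q[1],q[0]);rad=np.hypot(*q)
M=Ro.from_quat(s["eef_rot"]).as_matrix()
print("t",s["time"],"ang",np.degrees(th).round(1),"rad",rad.round(4),"z",p[2].round(4),"yaw",np.arctan2(M[1,0],M[0,0]).round(3),"F",s["ft_force"].round(1))
k=np.arange(n+1);a=th-np.radians(step)*k;rr=R+(rad-R)*np.clip(1-k/4,0,1)
w=np.c_[rr*np.cos(a),rr*np.sin(a),0*a]
w=np.diff(w,axis=0);w[:,2]=(.257-p[2])/n
print((w@M*100).round(1).tolist())
E
python3 plan.py 7.2 10
```

```text
t 4.15 ang -66.0 rad 0.085 z 0.261 yaw 0.009 F [0.1 0.2 0.4]
[[-1.1, 0.1, 0.0], [-1.1, -0.0, 0.0], [-1.0, -0.2, 0.0], [-0.9, -0.3, 0.0], [-0.9, -0.1, 0.0], [-0.9, -0.3, 0.0], [-0.9, -0.4, 0.0], [-0.8, -0.5, 0.0], [-0.7, -0.6, 0.0], [-0.7, -0.7, 0.0]]
```

```bash
python3 -m jog '[[-0.8,-0.1,0,0,1],[-0.6,0,0,0,1],[-0.4,0,0,0,1],[-0.4,0,0,0,1],[-0.4,-0.1,0,0,1],[-0.5,-0.1,0,0,1],[-0.6,-0.2,0,0,1],[-0.7,-0.3,0,0,1],[-0.7,-0.4,0,0,1],[-0.7,-0.4,0,0,1]]'; python3 plan.py 7.2 10
python3 - <<'E'
from h import *
hub=[.556,.085,.25]
for n,z in(("top",.274),("scene",.25)):
    p,a=handle(r.camera(n),hub,z);print(n,p,a)
    if p is not None:print(np.degrees(np.arctan2(p[1]-.085,p[0]-.556)))
E
```

```text
time: 5.15
ee_pos: [0.5304, 0.0249, 0.2634]
eef_rot: [1.0, 0.004, 0.002, -0.006]
ft_force: [8.1, 2.7, -4.8]
width: 0.0005
t 5.15 ang -113.0 rad 0.0653 z 0.2634 yaw 0.009 F [ 8.1  2.7 -4.8]
[[-0.9, -0.2, 0.1], [-0.9, -0.3, 0.1], [-0.8, -0.4, 0.1], [-0.8, -0.5, 0.1], [-0.5, -0.8, 0.1], [-0.4, -0.8, 0.1], [-0.3, -0.9, 0.1], [-0.2, -0.9, 0.1], [-0.1, -0.9, 0.1], [0.0, -0.9, 0.1]]
top None 0
scene [0.51560198 0.01530298 0.25      ] 24.0
-120.0975832585592
```

```bash
python3 -m jog '[[-0.9,-0.2,0.1,0,1],[-0.9,-0.2,0.1,0,1],[-0.8,-0.4,0.1,0,1],[-0.8,-0.5,0.1,0,1],[-0.5,-0.8,0.1,0,1],[-0.4,-0.8,0,0,1],[-0.3,-0.9,0,0,1],[-0.2,-0.9,0,0,1],[-0.1,-0.9,0,0,1],[0,-0.9,0,0,1]]'; python3 plan.py 7.2 10
python3 - <<'E'
from h import *
c=r.camera("scene");cv2.imwrite("pics/s2.png",c["pixels"][80:340,180:500,::-1].repeat(2,0).repeat(2,1))
p,a=handle(c,[.556,.085,.25],.25);print(p,a)
E
```

```text
time: 6.25
ee_pos: [0.4784, 0.091, 0.261]
eef_rot: [1.0, 0.002, 0.003, -0.003]
ft_force: [1.5, -4.5, 2.1]
width: 0.0005
t 6.25 ang 175.6 rad 0.0779 z 0.261 yaw 0.005 F [ 1.5 -4.5  2.1]
[[0.2, -1.0, 0.0], [0.3, -0.9, 0.0], [0.4, -0.9, 0.0], [0.5, -0.8, 0.0], [0.6, -0.8, 0.0], [0.7, -0.7, 0.0], [0.7, -0.6, 0.0], [0.8, -0.5, 0.0], [0.9, -0.4, 0.0], [0.9, -0.3, 0.0]]
[0.4840943  0.10993365 0.25      ] 106.0
```

View pics/s2.png

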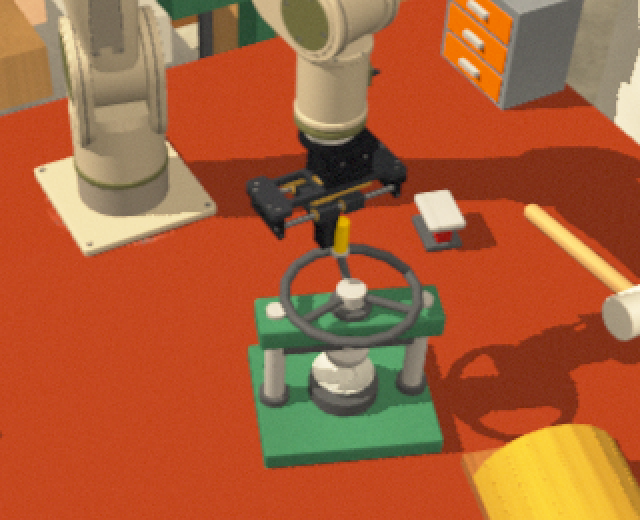

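The picture shows the handle at crop (343,235), on the robot side of the wheel, with the fingers behind it and pushing. I'll carry on round.

```bash
python3 -m jog '[[0.2,-1,0,0,1],[0.3,-0.9,0,0,1],[0.4,-0.9,0,0,1],[0.5,-0.8,0,0,1],[0.6,-0.8,0,0,1],[0.7,-0.7,0,0,1],[0.7,-0.6,0.1,0,1],[0.8,-0.5,0.1,0,1],[0.9,-0.4,0.1,0,1],[0.9,-0.3,0.1,0,1]]'; python3 plan.py 7.2 10
```

```text
time: 7.3
ee_pos: [0.5398, 0.1699, 0.2559]
eef_rot: [1.0, 0.005, -0.0, -0.004]
ft_force: [-3.9, -0.6, 2.2]
width: 0.0008
t 7.3 ang 100.8 rad 0.0865 z 0.2559 yaw 0.01 F [-3.9 -0.6  2.2]
[[1.1, 0.2, -0.0], [1.0, 0.3, -0.0], [0.9, 0.4, -0.0], [0.9, 0.5, -0.0], [0.9, 0.4, -0.0], [0.8, 0.5, -0.0], [0.8, 0.6, -0.0], [0.7, 0.7, -0.0], [0.6, 0.7, -0.0], [0.5, 0.8, -0.0]]
```

```bash
python3 -m jog '[[1.0,0.2,0,0,1],[1,0.3,0,0,1],[0.9,0.4,0,0,1],[0.9,0.5,0,0,1],[0.9,0.4,0,0,1],[0.8,0.5,0,0,1],[0.8,0.6,0,0,1],[0.7,0.7,0,0,1],[0.6,0.7,0,0,1],[0.5,0.8,0,0,1]]'; python3 plan.py 7.2 7
python3 - <<'E'
from h import *
c=r.camera("scene");p,a=handle(c,[.556,.085,.25],.25);print(p,a)
E
```

```text
time: 8.3
ee_pos: [0.6296, 0.1174, 0.2547]
eef_rot: [1.0, 0.005, 0.0, -0.006]
ft_force: [-1.5, 4.4, 0.8]
width: 0.0004
t 8.3 ang 23.7 rad 0.0804 z 0.2547 yaw 0.011 F [-1.5  4.4  0.8]
[[0.2, 1.0, -0.0], [0.1, 1.0, -0.0], [-0.0, 1.0, -0.0], [-0.2, 0.9, -0.0], [-0.2, 0.9, -0.0], [-0.3, 0.9, -0.0], [-0.4, 0.9, -0.0]]
[0.62942715 0.09410963 0.25      ] 138.0
```

```bash
python3 -m jog '[[0.1,1,0,0,1],[0.1,1,0,0,1],[0,1,0,0,1],[-0.2,0.9,0,0,1],[-0.2,0.9,0,0,1],[-0.3,0.9,0,0,1],[-0.4,0.9,0,0,1],[-0.4,0.6,0,0,1],[-0.4,0.4,0,0,1],[0,0,0,0,1]]'; python3 plan.py 5 5
python3 - <<'E'
from h import *
for n,z in(("top",.274),("scene",.25)):
    c=r.camera(n);p,a=handle(c,[.556,.085,.25],z);print(n,p,a)
    if p is not None:print(np.degrees(np.arctan2(p[1]-.085,p[0]-.556)))
E
```

```text
time: 9.35
ee_pos: [0.6135, 0.0311, 0.2544]
eef_rot: [1.0, 0.003, 0.002, -0.005]
ft_force: [-0.1, 0.8, 0.0]
width: 0.0006
t 9.35 ang -43.1 rad 0.0788 z 0.2544 yaw 0.007 F [-0.1  0.8  0. ]
[[-0.6, 0.4, -0.1], [-0.6, 0.4, -0.1], [-0.6, 0.3, -0.1], [-0.6, 0.2, -0.1], [-0.6, 0.3, -0.1]]
top None 0
scene [0.59657969 0.01361555 0.25      ] 83.0
-60.38320895151733
```

```bash
python3 -m jog '[[-0.5,0.4,0,0,1],[-0.6,0.4,0,0,1],[-0.6,0.4,0,0,1],[-0.6,0.3,0,0,1],[-0.5,0.2,0,0,1],[-0.3,0,0,0,1],[-0.2,0,0,0,1],[0,0,0,0,1],[0,0,0,0,1],[0,0,0,0,1]]'; python3 plan.py 5 5
python3 - <<'E'
from h import *
for n,z in(("top",.274),("scene",.25)):
    c=r.camera(n);p,a=handle(c,[.556,.085,.25],z);print(n,p,a)
    if p is not None:print(np.degrees(np.arctan2(p[1]-.085,p[0]-.556)))
E
```

```text
time: 10.45
ee_pos: [0.5786, 0.0132, 0.2542]
eef_rot: [1.0, 0.004, 0.003, -0.005]
ft_force: [2.7, -1.9, 1.0]
width: 0.001
t 10.45 ang -72.5 rad 0.0753 z 0.2542 yaw 0.008 F [ 2.7 -1.9  1. ]
[[-0.6, 0.2, -0.1], [-0.6, 0.1, -0.1], [-0.7, 0.0, -0.1], [-0.7, -0.0, -0.1], [-0.7, -0.1, -0.1]]
top None 0
scene [ 0.56556466 -0.00152536  0.25      ] 31.0
-83.69203793051452
```

```bash
python3 -m jog '[[-0.3,0,0,0,1],[-0.3,0,0,0,1],[-0.1,0,0,0,1],[0,0,0,0,1],[0,0,0,0,1],[1,0.2,0,0,1],[1.5,0,0,0,1],[1,0,0,0,1],[0,0,0,0,1],[0,0,0,0,1]]'; python3 -m jog '[[0,0,-2,0,1],[0,0,-3,0,1],[0,0,-3,0,1],[2,2,0,0,1],[2,3,0,0,1],[0,4,0,0,1],[0,4,0,0,1],[0,4,0,0,1],[0,4,0,0,1],[0,0,0,0,1]]'
python3 - <<'E'
from h import *
for n,z in(("top",.274),("scene",.25)):
    c=r.camera(n);p,a=handle(c,[.556,.085,.25],z);print(n,p,a)
    cv2.imwrite(f"pics/{n}3.png",c["pixels"][:,:,::-1])
    if p is not None:print(np.degrees(np.arctan2(p[1]-.085,p[0]-.556)))
E
```

```text
time: 11.55
ee_pos: [0.6072, 0.0122, 0.253]
eef_rot: [1.0, 0.004, 0.001, -0.005]
ft_force: [-0.4, 0.0, -0.3]
width: 0.0005
time: 12.55
ee_pos: [0.6472, -0.202, 0.3331]
eef_rot: [1.0, 0.008, -0.001, -0.006]
ft_force: [-0.1, -0.1, 0.4]
width: 0.0005
top [0.54988575 0.0107394  0.274     ] 45.0
-94.7068333994873
scene [0.54763118 0.01081229 0.25      ] 140.0
-96.43609712014964
```

View pics/scene3.png

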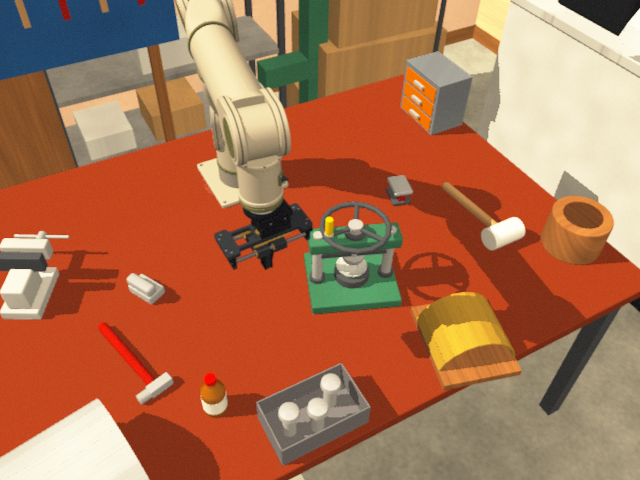

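View pics/top3.png

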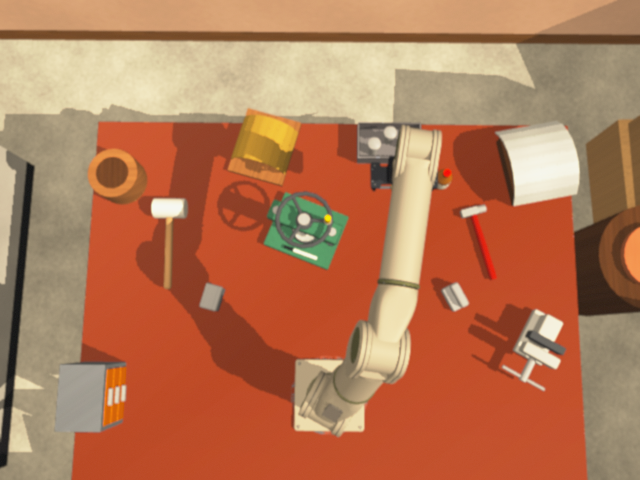

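The handle is back at (329,226) in the scene view and (328,218) in the top view, within about 1 mm of its start. The bystanders look unmoved and the gripper is well clear, so I'll let the arm settle and hand in.

```bash
python3 -m jog '[[0,0,0,0,1],[0,0,0,0,1],[0,0,0,0,1],[0,0,0,0,1],[0,0,0,0,1],[0,0,0,0,1],[0,0,0,0,1],[0,0,0,0,1],[0,0,0,0,1],[0,0,0,0,1]]'; python3 -c "
from bench import r
print(r.close_job())"
```

```text
time: 13.65
ee_pos: [0.6489, -0.1887, 0.3348]
eef_rot: [1.0, 0.016, -0.0, -0.008]
ft_force: [0.0, -0.1, -0.1]
width: 0.0002
the job is handed in; nothing more can be done
None
```

I pushed the handle clockwise through one full turn with the closed fingers, backed off, and handed the job in at 13.65 s; no verdict was reported.

- **Handle position:** the last pictures put it about 1 mm from its start. The top view gave (0.5499, 0.0107) against (0.5509, 0.0110) at the start. The scene view gave (0.5476, 0.0108) against (0.5489, 0.0108).
- **View disagreement:** the two views differ from each other by about 2 mm, which is within the calibration accuracy.
- **Forces:** the highest tool force I read was about 10 N, sampled only at the end of each move, against the 30 N limit on the handle. It was near zero at hand-in, with the gripper well clear of the wheel.
- **Bystanders:** they look unmoved by eye in the pictures. I did not measure them one by one, and in the last top view the arm hid part of the area around the oil bottle.

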